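Set the dispenser's volume sleeve and draw its piston

TASK

Turn the volume sleeve of the bench dispenser to its four-dot mark, and only then draw the piston by its black knob straight up out of the barrel by 40 mm, until its fourth dark ring is level with the top of the barrel. Pull gently, without forcing the rod sideways against the bore, and leave the cups and the marker round it where they are. The program finishes while still holding the piston there by the knob, with the sleeve still at four dots: do not let go.

Things in the scene. Friction and masses are not known exactly. Their poses are not given: they have to be found in the camera images.
- dispenser: Bench piston dispenser, fixed, upright: white base plate 110 x 110 mm, top 14 mm above the worktop, and an aluminium barrel 33 mm across, rim 104 mm high. Flange 66 mm across at 60 to 70 mm height; small dark index pointer on its -x side (up to 77 mm high, 37 mm from the axis), dark line on the base below it. Origin on the barrel axis at the worktop, z up.
- sleeve (a joint): Angle (rad) of the white ribbed round volume sleeve on the barrel, counter-clockwise from above. Six clicks marked by 1 to 6 black dots on its side and top face; the group facing the index pointer is the value: one dot 0.0, two 0.4, three 0.8, four 1.2, five 1.6, six 2.0. Let go, it snaps to the nearest click (about 0.08 Nm to pass one). Stops at -0.1 and 2.1.
- sleeve_center (a point): Point on the barrel axis at the sleeve's mid-height, 87 mm above the worktop; does not turn. The sleeve is 58 mm across and spans 72 to 102 mm height; it turns about this vertical axis.
- collar_top (a point): Point on the barrel axis at the barrel's top rim, 104 mm above the worktop. The bore below it is 18.4 mm across and 90 mm deep.
- piston: Loose piston, about 0.15 kg, standing on the floor of the bore: steel rod 16 mm across, 94 mm long, black knob on top. Dark rings every 10 mm; the first is 10 mm below the rim when home, the fourth level with it when 40 mm out. Only weight and rubbing resist; it drops home when let go. Origin at the rod's lower end, 14 mm above the worktop when home; z up along the rod.
- knob_center (a point): Centre of the piston's black round knob, 26 mm across and 30 mm high, on its axis, 109 mm above the rod's lower end: 123 mm above the worktop when home. The knob then spans 108 to 138 mm, 6 mm clear of the sleeve's top face.
- specimen_cup_2: Specimen cup with screw lid, 59 mm across, 68 mm high, a bystander standing to the left. Origin at the centre of its underside.
- specimen_cup_3: Specimen cup with screw lid, 59 mm across, 68 mm high, a bystander standing beyond the dispenser. Origin at the centre of its underside.
- marker_blue: Marker pen, 135 mm long, 12 to 15 mm thick, a bystander lying to the right. Origin under its middle; its length is its own y axis.

How it is judged:
By the outcome, as a careful person would: the job done as asked, in the order asked, and still so for the second after the job is handed in, while the arm keeps its last pose, push and grip.
It also fails if it takes over 56 s, if anything falls off the work surface, if the arm or the gripper's body presses on something with over 40 N, if the wrist force passes 120 N, or if a joint passes its speed limit or range.

ROBOT

A 6-joint arm with a two-finger parallel gripper is mounted at the origin on a cart in front of the work surface, level with it; the furniture and walls round the work are solid. World frame = base frame: x ahead of the robot, y to its left, z up, the work surface at z = 0. Lengths are in m, angles in rad, forces in N, time in s.
With the tool pointing down it reaches from about 0.375 to 0.9 m from the base axis. Payload 3.1 kg.
Tool frame: the origin (TCP) lies on the centre line of the jaws, within the pads' length; the fingertips stand 22 mm ahead of it and the grasp point (between the pads) lies 3 mm ahead of it; z points along the fingers, y is the line along which they close (so a half turn about z gives the same grasp; the last joint's range is limited). The gripper opens to 85 mm and grips with 20 to 120 N. Pads are 22 mm wide; open, the fingers measure 114 mm over their backs; the gripper's body (76 mm by 85 mm) begins 54 mm behind the grasp point. The pads swing forward as they close: fully open they stand 13 mm farther back than shut.
Start: joints at [-1.454, 0.527, 1.433, -0, 1.181, -0.178], TCP at [0.182, -0.598, 0.253] pointing down, gripper open.
Joint ranges: [-3.08, 3.08], [-0.75, 2.2], [0.22, 2.44], [-1.43, 4.57], [0, 2.65], [-2.85, 2.85]. Speed limits (rad/s): [2.79, 2.79, 3.14, 3.14, 3.14, 3.14].

INTERFACE

Orientations are given as a unit quaternion [x, y, z, w].
In Python, from station import manip, eyes, monitor gives the robot as it stands (manip), with the cameras (eyes) and the readings (monitor).
- The arm moves only by the tool drive_effector, called after "Call:" by a JSON object that holds its "api" and its "payload", one argument or row to a line. Schema: {"type":"object","properties":{"segments":{"type":"array","items":{"type":"object","properties":{"trans":{"type":"array","items":{"type":"number"},"minItems":3,"maxItems":3},"spin":{"type":"number"},"jaw":{"type":"number"}},"additionalProperties":false,"required":["jaw"]},"minItems":1,"maxItems":20},"grip_force":{"type":"number"},"only":{"type":"string"},"quiet":{"type":"boolean"},"lines":{"type":"string"}},"required":["segments"],"additionalProperties":false}. segments is a list of rows, 1 to 20 of them, each an object with the fields trans (a list: dx, dy, dz in shares of 0.75 m (1.0 is 0.75 m)), spin (a turn about the tool's z in fractions of the full range, 1 being pi rad), jaw (the opening from 0.0 (shut) to 1.0 (fully open)); a field left out counts as zero (the opening has to be given); each row is the pose to reach, as a shift and turn from the pose commanded when the call began, along the tool's axes at that moment; what a row does not reach only later rows make up. A row lasts 1/10 s, in which the tool goes at most 0.05 m and 0.15 rad, less where a joint would pass 70% of its speed; a pose out of reach is approached as far as the arm can. The fingers move at their own pace and stop on an object; grip_force is the grip in N (left out, the last holds). Time passes only in rows, so rows that do not move let the fingers close. The tool returns the time, the measured TCP pose, the force, the opening and the grip force at its end. only (a regular expression) keeps the lines of the reply that match it, lines (a string "A,B") keeps lines A to B, and quiet returns only ok. Input that does not fit is refused with a message, and nothing moves.
- monitor.sense(): the state, without advancing time (a new reading comes with each control period).
- eyes.snapshot(name): name is "scene" or "top" or "wrist"; returns a dict with "pixels" (480x640x3 uint8, red, green, blue), "range_z" (480x640 float32, m along the optical axis (not along the pixel's ray), 0 where there is no reading), "fov_y" (degrees; the focal length in pixels is half the picture's height over the tangent of half this angle, whatever the lens; pixels are square), "cx", "cy" (the principal point, pixels), "R" (3x3) and "t" (3): a world point X has camera coordinates R X + t; the wrist camera has in their place "hand_eye" (4x4, takes a point from camera to tool coordinates, whose origin is the TCP and whose axes are the flange's). Camera axes: x right, y down, z forward; pixel columns grow to the right and rows downward; lengths in m; the calibration is good to about 2 mm. A picture is of the moment at which its call begins: read the wrist's pose just before it.
- manip.sign_off(): hands the job in; it is judged then, once.
The state is a dict: "t": time; "q": joint angles; "qd": joint speeds; "tau": joint torques, N m; "tcp_pos": TCP position; "tool_rot": TCP orientation; "force": force on the tool from outside, world axes, zero at the start; "ft_torque": the same for the moment, N m; "finger_gap": opening from 0.0 (shut) to 1.0 (fully open); "gripper_force": force on a finger pad.
Only numpy, scipy, OpenCV 4.12 (cv2) and the standard library are available. Lean on these libraries where they do the work, as an engineer would, in place of code of your own. Each camera call takes 0.05 s, during which the arm holds its last target. There are 200 camera calls.

## Working session

There is one attempt and no reset: what is moved stays moved. The work goes in short steps, Python scripts to look and compute and a tool call to move; the robot and the scene stay as the last step left them, time stands still between calls to the robot, and variables do not carry over. Pictures are saved under pics/ and viewed, at most 10 in all, crops included, and the job is handed in when it is done.

```bash
ls; mkdir -p pics; python3 - <<'E'
from station import manip, eyes, monitor
import cv2,numpy as np
s=monitor.sense();print({k:np.round(v,3) for k,v in s.items()})
for n in("scene","top"):
    d=eyes.snapshot(n);cv2.imwrite(f"pics/{n}0.png",d["pixels"][...,::-1]);np.savez(f"pics/{n}0.npz",**d)
    print(n,d["fov_y"],d["cx"],d["cy"],d["R"],d["t"])
E
```

```text
pics
station.py
{'t': np.float64(0.0), 'q': array([-1.454,  0.528,  1.434,  0.   ,  1.181, -0.179]), 'qd': array([-0.   , -0.   , -0.001,  0.   ,  0.001,  0.002]), 'tau': array([ 1.0000e-03, -4.4234e+01, -1.7803e+01, -0.0000e+00,  8.0000e-03,
        0.0000e+00]), 'tcp_pos': array([ 0.182, -0.597,  0.252]), 'tool_rot': array([ 0.989,  0.147,  0.   , -0.001]), 'force': array([ 0.198, -0.417,  0.235]), 'ft_torque': array([-0.004,  0.01 , -0.046]), 'gripper_force': np.float64(0.0), 'finger_gap': np.float64(1.001)}
scene 48.08185636151596 333.67737479223786 246.84158405086532 [[-0.78633426 -0.61750442 -0.01914979]
 [-0.28687187  0.39240595 -0.87391195]
 [ 0.54715899 -0.68169337 -0.48570689]] [0.50490819 0.23955681 0.7655431 ]
top 45.80561325398911 326.1862698947178 231.55127682684358 [[-0.01595551 -0.99965558 -0.02083625]
 [-0.98954184  0.01877509 -0.14301905]
 [ 0.14336099  0.0183364  -0.98950058]] [0.08144157 0.59521408 1.05081288]
```

View pics/scene0.png

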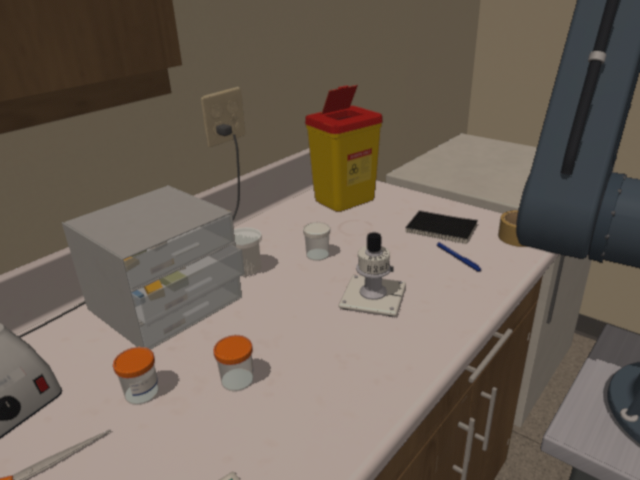

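View pics/top0.png

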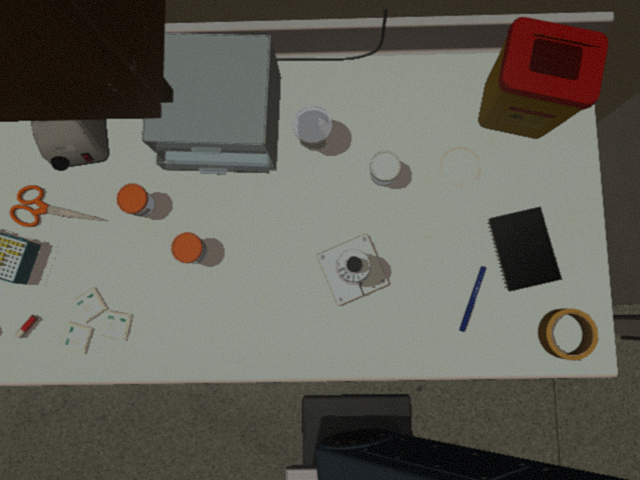

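```bash
cat > h.py <<'E'
import numpy as np,cv2
def cam(d):
    f=240/np.tan(np.radians(float(d["fov_y"]))/2);return f,float(d["cx"]),float(d["cy"])
def world(d,u,v,z):   # pixel ray cut with the height z
    f,cx,cy=cam(d);R,t=d["R"],d["t"];r=R.T@np.array([(u-cx)/f,(v-cy)/f,1]);c=-R.T@t
    return c+r*(z-c[2])/r[2]
def pix(d,X):
    f,cx,cy=cam(d);p=d["R"]@np.array(X)+d["t"];return np.array([cx+f*p[0]/p[2],cy+f*p[1]/p[2]])
def cloud(d):
    f,cx,cy=cam(d);z=d["range_z"].astype(float);v,u=np.mgrid[:480,:640]
    P=np.dstack([(u-cx)/f*z,(v-cy)/f*z,z]);return (P-d["t"])@d["R"]
E
python3 - <<'E'
from h import *
a=np.load("pics/top0.npz");s=np.load("pics/scene0.npz")
c1=cv2.resize(a["pixels"][225:315,305:405],(600,540),interpolation=3)
c2=cv2.resize(s["pixels"][225:315,335:415],(480,540),interpolation=3)
cv2.imwrite("pics/c0.png",np.hstack([c1[:, :],])[...,::-1]);cv2.imwrite("pics/c1.png",c2[...,::-1])
for n,d in(("top",a),("scene",s)):
    P=cloud(d);v=d["range_z"]>0
    k=world(d,*( (354,264) if n=="top" else (374,241)),.138)
    near=v&(np.hypot(P[...,0]-k[0],P[...,1]-k[1])<.06)
    for lo,hi in((.13,.15),(.108,.136),(.095,.106),(.075,.1),(.008,.02)):
        m=near&(P[...,2]>lo)&(P[...,2]<hi);q=P[m]
        if len(q):print(n,lo,hi,len(q),q.mean(0).round(4),q.min(0).round(3),q.max(0).round(3))
E
```

```text
top 0.13 0.15 177 [0.5262 0.0216 0.1376] [0.513 0.009 0.13 ] [0.539 0.034 0.142]
top 0.108 0.136 54 [0.5237 0.0222 0.1312] [0.513 0.009 0.111] [0.539 0.034 0.136]
top 0.095 0.106 617 [0.5253 0.0216 0.1021] [ 0.497 -0.008  0.096] [0.555 0.05  0.106]
top 0.075 0.1 109 [0.5209 0.0237 0.095 ] [ 0.493 -0.009  0.075] [0.554 0.05  0.1  ]
top 0.008 0.02 1764 [0.522  0.0227 0.014 ] [ 0.466 -0.037  0.008] [0.584 0.081 0.02 ]
scene 0.13 0.15 124 [0.5251 0.0284 0.1361] [0.513 0.012 0.13 ] [0.54  0.041 0.14 ]
scene 0.108 0.136 193 [0.5223 0.0329 0.1231] [0.513 0.012 0.108] [0.54  0.041 0.136]
scene 0.095 0.106 403 [0.5214 0.0337 0.1012] [ 0.497 -0.007  0.095] [0.557 0.057 0.106]
scene 0.075 0.1 371 [0.515  0.0427 0.0879] [ 0.493 -0.007  0.075] [0.556 0.056 0.1  ]
scene 0.008 0.02 1241 [0.5129 0.0464 0.0138] [ 0.457 -0.014  0.008] [0.572 0.093 0.02 ]
```

View pics/c0.png

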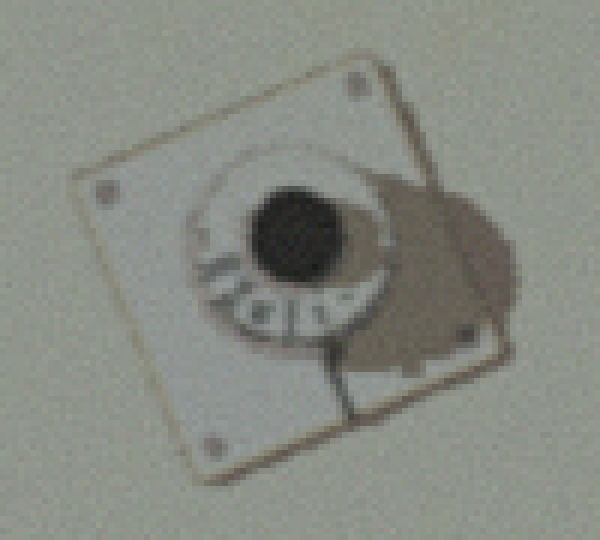

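View pics/c1.png

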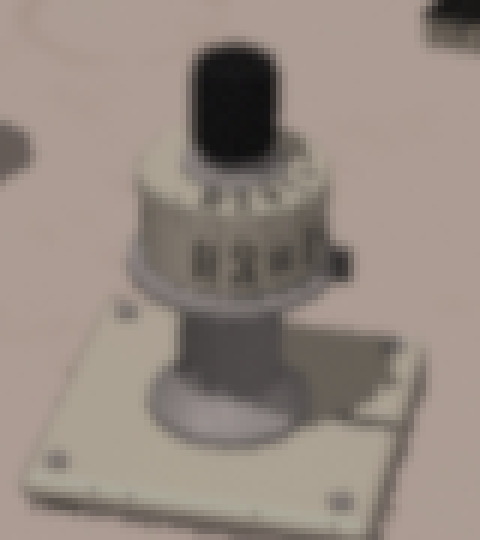

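The top view shows the dispenser at about pixel (354,264), with its base line pointing toward the robot and slightly right. The sleeve's dot groups run clockwise from there, but are too coarse to read. I'll move above it and use the wrist camera.

Careful with the scale: shifts go in shares of 0.75 m and turns go in shares of pi rad. That gives: 0.509 m / 0.75 = 0.6787, -0.492 m / 0.75 = -0.656.

Call:
{"api": "drive_effector", "payload": {
  "segments": [
    {"trans": [0.6787, -0.656, 0], "jaw": 1},
    {"trans": [0.6787, -0.656, 0], "jaw": 1},
    {"trans": [0.6787, -0.656, 0], "jaw": 1},
    {"trans": [0.6787, -0.656, 0], "jaw": 1},
    {"trans": [0.6787, -0.656, 0], "jaw": 1},
    {"trans": [0.6787, -0.656, 0], "jaw": 1},
    {"trans": [0.6787, -0.656, 0], "jaw": 1},
    {"trans": [0.6787, -0.656, 0], "jaw": 1},
    {"trans": [0.6787, -0.656, 0], "jaw": 1},
    {"trans": [0.6787, -0.656, 0], "jaw": 1},
    {"trans": [0.6787, -0.656, 0], "jaw": 1},
    {"trans": [0.6787, -0.656, 0], "jaw": 1},
    {"trans": [0.6787, -0.656, 0], "jaw": 1},
    {"trans": [0.6787, -0.656, 0], "jaw": 1},
    {"trans": [0.6787, -0.656, 0], "jaw": 1},
    {"trans": [0.6787, -0.656, 0], "jaw": 1},
    {"trans": [0.6787, -0.656, 0], "jaw": 1},
    {"trans": [0.6787, -0.656, 0], "jaw": 1}
  ],
  "grip_force": 40
}}

```text
t: 1.9
tcp_pos: [0.5249, 0.0192, 0.2531]
tool_rot: [0.989, 0.146, -0.001, 0.0]
force: [-0.3, 0.5, -0.1]
finger_gap: 0.999
gripper_force: 0.0
```

```bash
python3 - <<'E'
from station import manip, eyes, monitor
from h import *
from scipy.spatial.transform import Rotation as Ro
s=monitor.sense();d=eyes.snapshot("wrist");print(s["q"].round(3),s["tcp_pos"],s["tool_rot"].round(4))
H=d["hand_eye"];print(H.round(4),d["fov_y"],d["cx"],d["cy"])
R=Ro.from_quat(s["tool_rot"]).as_matrix();Rc=R@H[:3,:3];c=s["tcp_pos"]+R@H[:3,3]
d["R"]=Rc.T;d["t"]=-Rc.T@c;np.savez("pics/w1.npz",**d);cv2.imwrite("pics/w1.png",d["pixels"][...,::-1])
E
```

```text
[-0.176  0.394  1.681 -0.     1.067  1.102] [0.52485661 0.0192318  0.25310539] [ 9.893e-01  1.458e-01 -6.000e-04  0.000e+00]
[[ 4.000e-04 -9.652e-01 -2.613e-01  6.610e-02]
 [ 1.000e+00  3.000e-04  3.000e-04 -1.000e-04]
 [-2.000e-04 -2.613e-01  9.652e-01 -1.215e-01]
 [ 0.000e+00  0.000e+00  0.000e+00  1.000e+00]] 71.6374948113177 324.6094981265678 239.53308481190874
```

View pics/w1.png

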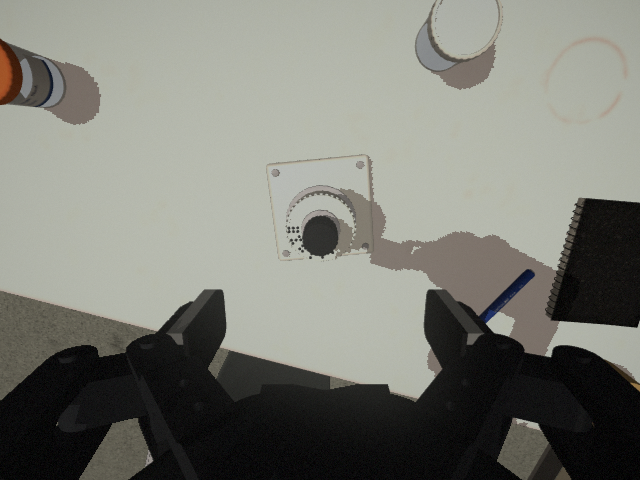

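```bash
python3 - <<'E'
from h import *
d=dict(np.load("pics/w1.npz"))
P=cloud(d);v=d["range_z"]>0
m=v&(np.hypot(P[...,0]-.526,P[...,1]-.0216)<.06)
for lo,hi in((.135,.142),(.099,.106)):
    q=P[m&(P[...,2]>lo)&(P[...,2]<hi)]
    if len(q):print(lo,len(q),q.mean(0).round(4),q.min(0).round(4),q.max(0).round(4))
# knob-top circle by dark pixels
c=cv2.resize(d["pixels"][150:270,255:385],(780,720),interpolation=3)[120:];cv2.imwrite("pics/c2.png",c[...,::-1])
E
```

```text
0.135 929 [0.5264 0.0236 0.1387] [0.5133 0.0107 0.135 ] [0.5389 0.0363 0.1408]
0.099 2563 [0.5297 0.0244 0.103 ] [ 0.4959 -0.0062  0.0991] [0.5554 0.0529 0.106 ]
```

View pics/c2.png

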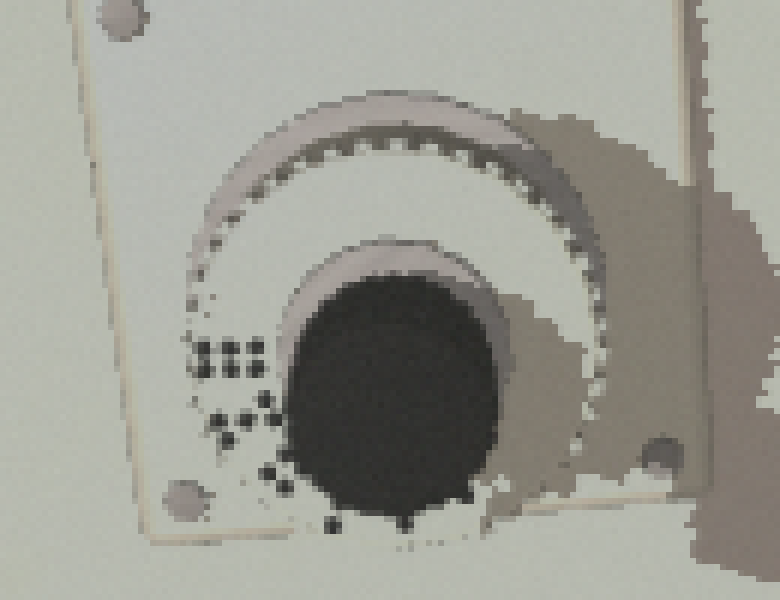

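```bash
python3 - <<'E'
from h import *
d=dict(np.load("pics/w1.npz"))
w=lambda x,y,z:world(d,255+(x)/6,150+(y+120)/6,z)
C=np.array([.5263,.0225])
for n,x,y in((6,230,357),(5,246,420),(4,276,480),(1,470,493)):
    p=w(x,y,.102)[:2]-C;print(n,p.round(4),np.degrees(np.arctan2(p[1],p[0]))%360)
e=[w(72,0,.014),w(148,540,.014),w(690,495,.014)]
print([x.round(4) for x in e]); 
for a,b in((1,0),(1,2)):
    p=e[b]-e[a];print(np.degrees(np.arctan2(p[1],p[0])))
t=np.load("pics/top0.npz")
p=world(t,305+350/6,225+415/6,.014)[:2]-C;q=world(t,305+338/6,225+355/6,.014)[:2]-C
for p in(p,q):print("line",p,np.degrees(np.arctan2(p[1],p[0]))%360)
# sleeve circle fit in top view: base corners
cs=[world(t,305+x/6,225+y/6,.014)[:2] for x,y in((72,180),(372,55),(510,350),(205,482))]
print(np.mean(cs,0),[np.linalg.norm(cs[i]-cs[i-1]) for i in range(4)],[x.round(4) for x in cs])
E
```

```text
6 [-0.0083  0.0223] 110.41337050855294
5 [-0.0165  0.0177] 133.01810974824338
4 [-0.0238  0.0112] 154.83638188503784
1 [-0.0176 -0.0159] 222.03616317561713
[array([0.55  , 0.0908, 0.014 ]), array([0.4563, 0.0522, 0.014 ]), array([ 0.4946, -0.0437,  0.014 ])]
22.393161639075988
-68.2227565863338
line [-0.04990866 -0.02122533] 203.0392518594038
line [-0.03044905 -0.01781985] 210.33766188964344
[0.52519491 0.01974996] [np.float64(0.10738165470007315), np.float64(0.1069303101436803), np.float64(0.10631662629377847), np.float64(0.10790896904388846)] [array([0.5546, 0.0904]), array([ 0.5941, -0.0089]), array([ 0.4965, -0.0512]), array([0.4556, 0.0487])]
```

Pointer faces 202°, and the 4‑, 5‑ and 6‑dot groups sit at about 155°, 133° and 110°. So the sleeve is at two dots and needs +0.8 rad counter-clockwise. Centre is about (0.526, 0.0225).

```bash
cat > go.py <<'E'
import sys,numpy as np
from station import manip, eyes, monitor
from scipy.spatial.transform import Rotation as Ro
s=monitor.sense();R=Ro.from_quat(s["tool_rot"]).as_matrix()
g=np.array([float(x) for x in sys.argv[1:4]])
print("tcp",s["tcp_pos"].round(4),"tool shift",(R.T@(g-s["tcp_pos"])).round(4),"R",R.round(4).tolist(),"F",s["force"].round(2),"M",s["ft_torque"].round(3),"gap",s["finger_gap"])
E
python3 go.py .526 .0225 .097
```

```text
tcp [0.525  0.0191 0.2532] tool shift [ 0.0021 -0.0029  0.1562] R [[0.9576, 0.2882, -0.0008], [0.2882, -0.9576, -0.0002], [-0.0008, -0.0001, -1.0]] F [-0.13  0.54  0.78] M [ 0.029 -0.036  0.07 ] gap 0.998378738745521
```

Converted, 0.156 m / 0.75 = 0.208, 0.15 m / 0.75 = 0.2.

Call:
{"api": "drive_effector", "payload": {
  "segments": [
    {"trans": [0.0027, -0.004, 0.0533], "jaw": 1},
    {"trans": [0.0027, -0.004, 0.1067], "jaw": 1},
    {"trans": [0.0027, -0.004, 0.1467], "jaw": 1},
    {"trans": [0.0027, -0.004, 0.18], "jaw": 1},
    {"trans": [0.0027, -0.004, 0.2], "jaw": 1},
    {"trans": [0.0027, -0.004, 0.208], "jaw": 1},
    {"trans": [0.0027, -0.004, 0.208], "jaw": 1},
    {"trans": [0.0027, -0.004, 0.208], "jaw": 1}
  ],
  "grip_force": 20
}}

```text
t: 2.75
tcp_pos: [0.5273, 0.0234, 0.0981]
tool_rot: [0.989, 0.146, 0.001, 0.0]
force: [-0.6, -0.2, 0.5]
finger_gap: 1.004
gripper_force: 0.0
```

```bash
python3 go.py .526 .0225 .097
```

```text
tcp [0.5273 0.0234 0.0981] tool shift [-0.0015  0.0005  0.0011] R [[0.9572, 0.2896, 0.0014], [0.2896, -0.9572, -0.0003], [0.0012, 0.0006, -1.0]] F [-0.56 -0.17  0.48] M [0.044 0.002 0.001] gap 1.0036014511373779
```

Call:
{"api": "drive_effector", "payload": {
  "segments": [
    {"jaw": 0.72},
    {"jaw": 0.70},
    {"jaw": 0.69},
    {"jaw": 0.68},
    {"jaw": 0.66},
    {"jaw": 0.64}
  ],
  "grip_force": 20
}}

```text
t: 3.35
tcp_pos: [0.5275, 0.0238, 0.098]
tool_rot: [0.989, 0.147, 0.001, 0.0]
force: [0.2, -1.7, 6.6]
finger_gap: 0.672
gripper_force: 20.7
```

```bash
python3 go.py .526 .0225 .097
```

```text
tcp [0.5275 0.0238 0.098 ] tool shift [-0.0019  0.0008  0.001 ] R [[0.9567, 0.291, 0.002], [0.291, -0.9567, -0.0007], [0.0017, 0.0013, -1.0]] F [ 0.2  -1.73  6.56] M [-0.285 -0.009  0.053] gap 0.6718693950636034
```

Converted, -0.82 rad / 3.1416 = -0.261.

Call:
{"api": "drive_effector", "payload": {
  "segments": [
    {"jaw": 0.6},
    {"spin": -0.0318, "jaw": 0.6},
    {"spin": -0.0637, "jaw": 0.6},
    {"spin": -0.0955, "jaw": 0.6},
    {"spin": -0.1273, "jaw": 0.6},
    {"spin": -0.1592, "jaw": 0.6},
    {"spin": -0.191, "jaw": 0.6},
    {"spin": -0.2228, "jaw": 0.6},
    {"spin": -0.2546, "jaw": 0.6},
    {"spin": -0.261, "jaw": 0.6},
    {"spin": -0.261, "jaw": 0.6},
    {"spin": -0.261, "jaw": 0.6}
  ],
  "grip_force": 35
}}

```text
t: 4.55
tcp_pos: [0.5265, 0.025, 0.0982]
tool_rot: [0.849, 0.529, 0.0, -0.0]
force: [-1.3, 2.2, 8.1]
finger_gap: 0.669
gripper_force: 36.1
```

```bash
python3 go.py .526 .0225 .097
```

```text
tcp [0.5265 0.025  0.0982] tool shift [-0.0025  0.0006  0.0011] R [[0.4407, 0.8977, 0.0001], [0.8977, -0.4407, 0.0011], [0.0011, -0.0005, -1.0]] F [-1.27  2.23  8.09] M [0.355 0.178 0.054] gap 0.6687443811320036
```

Converted, -0.155 m / 0.75 = -0.2067, -0.15 m / 0.75 = -0.2.

Call:
{"api": "drive_effector", "payload": {
  "segments": [
    {"jaw": 0.8},
    {"jaw": 1},
    {"jaw": 1},
    {"jaw": 1},
    {"trans": [0, 0, -0.0533], "jaw": 1},
    {"trans": [0, 0, -0.1067], "jaw": 1},
    {"trans": [0, 0, -0.16], "jaw": 1},
    {"trans": [0, 0, -0.2], "jaw": 1},
    {"trans": [0, 0, -0.2067], "jaw": 1},
    {"trans": [0, 0, -0.2067], "jaw": 1},
    {"trans": [0, 0, -0.2067], "jaw": 1}
  ]
}}

```text
t: 5.65
tcp_pos: [0.5257, 0.0242, 0.251]
tool_rot: [0.849, 0.529, -0.001, -0.001]
force: [-0.1, 0.4, -1.0]
finger_gap: 1.002
gripper_force: 0.0
```

```bash
python3 - <<'E'
from station import manip, eyes, monitor
from h import *
from scipy.spatial.transform import Rotation as Ro
s=monitor.sense();d=eyes.snapshot("wrist")
H=d["hand_eye"]
R=Ro.from_quat(s["tool_rot"]).as_matrix();Rc=R@H[:3,:3];c=s["tcp_pos"]+R@H[:3,3]
d["R"]=Rc.T;d["t"]=-Rc.T@c;np.savez("pics/w2.npz",**d)
C=pix(d,[.526,.0225,.1]);print(C);u,v=(C-[60,60]).astype(int);print(u,v)
cv2.imwrite("pics/c3.png",cv2.resize(d["pixels"][v:v+100,u:u+120],(720,600),interpolation=3)[...,::-1])
P=cloud(d);m=(d["range_z"]>0)&(np.hypot(P[...,0]-.526,P[...,1]-.0225)<.02)&(P[...,2]>.135)
q=P[m];print(q.mean(0),q.min(0),q.max(0))
E
python3 go.py .5257 .023 .127
```

```text
[326.32126024 232.27918028]
266 172
[0.53070976 0.03332798 0.30211275] [0.51310268 0.01094817 0.13500615] [0.54574306 0.04224872 0.33283222]
tcp [0.5256 0.0243 0.2506] tool shift [-0.0009  0.0011  0.1236] R [[0.4404, 0.8978, -0.0037], [0.8978, -0.4404, 0.0006], [-0.0011, -0.0036, -1.0]] F [ 0.89  0.16 -0.4 ] M [-0.012 -0.036  0.033] gap 0.9972447720256781
```

View pics/c3.png

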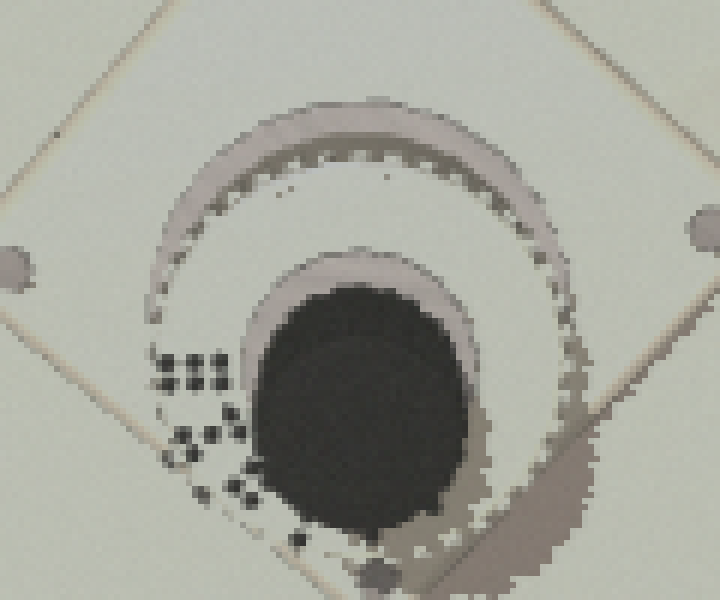

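```bash
python3 - <<'E'
from h import *
d=dict(np.load("pics/w2.npz"));C=np.array([.5262,.0232])
for n,x,y in((6,195,372),(5,211,433),(4,242,483)):
    p=world(d,266+x/6,172+y/6,.102)[:2]-C;print(n,np.degrees(np.arctan2(p[1],p[0]))%360)
P=cloud(d);m=(d["range_z"]>0)&(np.hypot(P[...,0]-.526,P[...,1]-.0225)<.02)&(P[...,2]>.135)&(P[...,2]<.142)
q=P[m];print(q.min(0),q.max(0),(q.min(0)+q.max(0))/2)
E
```

```text
6 158.14540279689905
5 180.5130191418513
4 200.69765816417802
[0.51310268 0.01094817 0.13500615] [0.5389035  0.03626454 0.1408023 ] [0.52600309 0.02360636 0.13790423]
```

Four dots now face the pointer (group at about 201°). Next I descend onto the knob.

Converted, 0.124 m / 0.75 = 0.1653, 0.12 m / 0.75 = 0.16.

Call:
{"api": "drive_effector", "payload": {
  "segments": [
    {"trans": [-0.0013, 0.0013, 0.0533], "jaw": 1},
    {"trans": [-0.0013, 0.0013, 0.1067], "jaw": 1},
    {"trans": [-0.0013, 0.0013, 0.1467], "jaw": 1},
    {"trans": [-0.0013, 0.0013, 0.16], "jaw": 1},
    {"trans": [-0.0013, 0.0013, 0.1653], "jaw": 1},
    {"trans": [-0.0013, 0.0013, 0.1653], "jaw": 1},
    {"trans": [-0.0013, 0.0013, 0.1653], "jaw": 1}
  ],
  "grip_force": 20
}}

```text
t: 6.4
tcp_pos: [0.5281, 0.0226, 0.1294]
tool_rot: [0.849, 0.529, 0.001, 0.001]
force: [-0.4, 0.2, -1.1]
finger_gap: 0.997
gripper_force: 0.0
```

```bash
python3 go.py .5258 .0232 .127
```

```text
tcp [0.5281 0.0226 0.1294] tool shift [-0.0005 -0.0023  0.0023] R [[0.4403, 0.8979, 0.0023], [0.8979, -0.4403, -0.0004], [0.0006, 0.0022, -1.0]] F [-0.43  0.21 -1.06] M [0.015 0.026 0.041] gap 0.9973348752911938
```

Call:
{"api": "drive_effector", "payload": {
  "segments": [
    {"jaw": 0.6},
    {"jaw": 0.5},
    {"jaw": 0.4},
    {"jaw": 0.35},
    {"jaw": 0.32},
    {"jaw": 0.28},
    {"jaw": 0.24},
    {"jaw": 0.2},
    {"jaw": 0.2}
  ]
}}

```text
t: 7.3
tcp_pos: [0.5269, 0.0229, 0.1285]
tool_rot: [0.849, 0.529, -0.0, -0.0]
force: [-2.1, 0.6, 5.9]
finger_gap: 0.295
gripper_force: 19.8
```

```bash
python3 go.py .5258 .0232 .127
```

```text
tcp [0.5269 0.0229 0.1285] tool shift [-0.0002 -0.0011  0.0015] R [[0.4404, 0.8978, -0.0006], [0.8978, -0.4404, 0.0002], [-0.0001, -0.0006, -1.0]] F [-2.14  0.57  5.92] M [ 0.218  0.43  -0.019] gap 0.29521194701929115
```

Converted, -0.004 m / 0.75 = -0.0053, -0.001 m / 0.75 = -0.0013.

Call:
{"api": "drive_effector", "payload": {
  "segments": [
    {"trans": [0, -0.0013, 0], "jaw": 0.2},
    {"trans": [0, -0.0013, 0], "jaw": 0.2},
    {"trans": [0, -0.0013, -0.0027], "jaw": 0.2},
    {"trans": [0, -0.0013, -0.0053], "jaw": 0.2},
    {"trans": [0, -0.0013, -0.0053], "jaw": 0.2},
    {"trans": [0, -0.0013, -0.0053], "jaw": 0.2}
  ],
  "grip_force": 30
}}

```text
t: 7.9
tcp_pos: [0.5263, 0.0232, 0.1321]
tool_rot: [0.849, 0.529, -0.0, -0.0]
force: [-0.1, 0.1, -1.0]
finger_gap: 0.295
gripper_force: 29.5
```

```bash
python3 go.py .5258 .0232 .1685
```

```text
tcp [0.5263 0.0232 0.1321] tool shift [-0.0002 -0.0005 -0.0364] R [[0.4404, 0.8978, -0.0002], [0.8978, -0.4404, -0.0], [-0.0001, -0.0002, -1.0]] F [-0.07  0.11 -0.96] M [ 0.031 -0.009 -0.024] gap 0.29522164826089536
```

Converted, -0.036 m / 0.75 = -0.048, -0.033 m / 0.75 = -0.044.

Call:
{"api": "drive_effector", "payload": {
  "segments": [
    {"trans": [0, 0, -0.004], "jaw": 0.2},
    {"trans": [0, 0, -0.008], "jaw": 0.2},
    {"trans": [0, 0, -0.012], "jaw": 0.2},
    {"trans": [0, 0, -0.016], "jaw": 0.2},
    {"trans": [0, 0, -0.02], "jaw": 0.2},
    {"trans": [0, 0, -0.024], "jaw": 0.2},
    {"trans": [0, 0, -0.028], "jaw": 0.2},
    {"trans": [0, 0, -0.032], "jaw": 0.2},
    {"trans": [0, 0, -0.036], "jaw": 0.2},
    {"trans": [0, 0, -0.04], "jaw": 0.2},
    {"trans": [0, 0, -0.044], "jaw": 0.2},
    {"trans": [0, 0, -0.048], "jaw": 0.2},
    {"trans": [0, 0, -0.048], "jaw": 0.2},
    {"trans": [0, 0, -0.048], "jaw": 0.2},
    {"trans": [0, 0, -0.048], "jaw": 0.2}
  ]
}}

```text
t: 9.4
tcp_pos: [0.5262, 0.0232, 0.1682]
tool_rot: [0.849, 0.529, -0.0, -0.0]
force: [0.6, 0.4, -0.6]
finger_gap: 0.297
gripper_force: 29.5
```

```bash
python3 go.py .5258 .0232 .1685
python3 - <<'E'
from station import manip, eyes, monitor
from h import *
d=eyes.snapshot("scene");np.savez("pics/s5.npz",**d)
for z in(.104,.163):print(pix(d,[.526,.023,z]))
u,v=(pix(d,[.526,.023,.13])-[40,40]).astype(int);print(u,v)
cv2.imwrite("pics/c5.png",cv2.resize(d["pixels"][v:v+80,u:u+80],(600,600),interpolation=3)[...,::-1])
E
```

```text
tcp [0.5262 0.0232 0.1682] tool shift [-0.0002 -0.0003 -0.0003] R [[0.4403, 0.8978, -0.0003], [0.8978, -0.4403, 0.0001], [-0.0001, -0.0003, -1.0]] F [ 0.62  0.44 -0.61] M [0.033 0.025 0.038] gap 0.2966139742341426
[374.60913648 250.54806221]
[375.19870462 221.71734546]
334 198
```

View pics/c5.png

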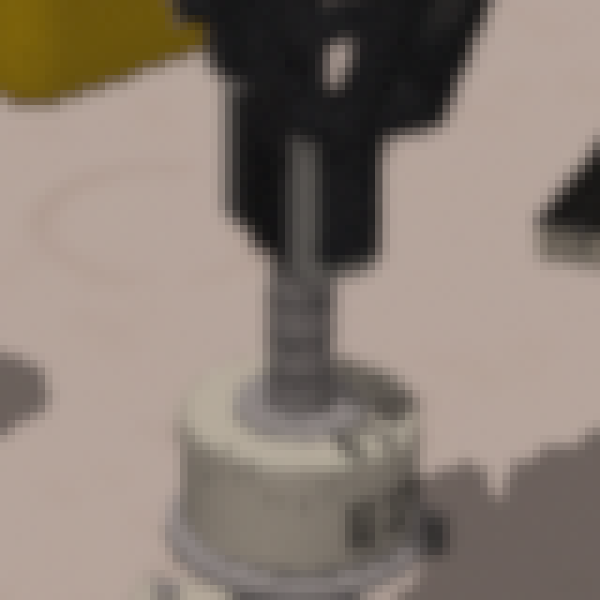

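The picture shows the rod out with its rings at crop rows of about 295, 330, 368 and 405; the last is at the rim. The four-dot side faces the pointer. A quick sub-pixel check of the height follows.

```bash
python3 - <<'E'
from station import manip, eyes, monitor
from h import *
d=eyes.snapshot("scene");I=np.mean([eyes.snapshot("scene")["pixels"].mean(2) for _ in range(6)],0)
c=-d["R"].T@d["t"];n=c[:2]-[.526,.0232];n/=np.linalg.norm(n)
zs=np.arange(.100,.146,.001)
X=[[pix(d,[.526+n[0]*.008,.0232+n[1]*.008,z])+[o,0] for o in np.linspace(-2,2,9)] for z in zs]
X=np.array(X,np.float32);V=cv2.remap(I.astype(np.float32),X[...,0],X[...,1],1).mean(1)
for z,v in zip(zs,V):print(f"{z*1000:.0f}:{v:.0f}",end=" ")
print(monitor.sense()["tcp_pos"],monitor.sense()["force"])
E
```

```text
100:131 101:129 102:125 103:117 104:108 105:98 106:91 107:87 108:84 109:83 110:81 111:78 112:75 113:75 114:74 115:78 116:81 117:83 118:85 119:84 120:84 121:81 122:79 123:78 124:77 125:79 126:82 127:84 128:86 129:85 130:84 131:81 132:78 133:75 134:74 135:74 136:77 137:78 138:79 139:79 140:79 141:79 142:78 143:77 144:75 145:72 [0.5263082  0.02318715 0.16825371] [-0.8655237  -1.33008493 -1.23335937]
```

Rings 1–3 sit at 134, 124 and 114 mm, as they should when 40 mm out. I'm handing in while still gripping.

```bash
python3 -c "
from station import manip, eyes, monitor
print(manip.sign_off())"
```

```text
the job is handed in; nothing more can be done
None
```

The sleeve was turned from two dots to four, and the piston was then drawn straight up 40 mm (within about 0.5 mm by the rings) and is still held by the knob; the cups and marker weren't approached, and the job is handed in.

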